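Load a pipe flange into a hooded weld fixture

TASK

Load the weld fixture: lift the box-section offcut off the fixture's apron and lay it flat in the scrap tray, then stand the stub flange upright on the apron and push it along under the hood until its foot drops fully into the recess hidden somewhere inside. Keep the flange upright and leave everything else on the bench where it is.

Things in the scene. Friction and masses are not known exactly. Their poses are not given: they have to be found in the camera images.
- flange_center (a point): Stub flange, loose, bare steel, 0.4 to 0.85 kg: round foot 90 mm across and 12 mm thick with one upright central pipe stub 34 mm across; 90 mm tall in all. Starts upright on the bench right of the fixture, among two plain tubes (80 mm across, 75 mm tall, no foot). Point: on its axis, 45 mm above its underside; z = its axis, up.
- offcut_center (a point): The box-section offcut, loose, bare steel, 0.2 kg: square tube 30 x 30 mm, 100 mm long, lying flat across the fixture's apron, in the way. The point is its centre (15 mm above its underside); x is its long axis.
- hood_mouth (a point): Fixed weld fixture: middle of the hood's mouth at apron level, 16 mm above the bench. y runs along the lane into the hood, z up. The hood (y = 0 to 240 mm) has a lane 93 mm wide; its roof's underside is 16 mm and its top 20 mm above apron level.
- apron_mid (a point): Middle of the fixture's flat apron, on its top, 16 mm above the bench; axes as hood_mouth, 65 mm before the mouth. The apron is 140 mm wide and 130 mm long. At its hood end two flared guides, 14 mm high and 33 mm long, narrow from 120 to 93 mm apart and centre the foot.
- slot_end (a point): Inner end of the roof's slot, at roof-top level, 165 mm past the mouth; axes as hood_mouth. The slot, 44 mm wide, runs from the mouth to here along the lane's middle: the stub passes through it and sticks out above the roof. Soft black lips hide the slot and give no resistance.
- hood_far_end (a point): Far end of the hood's roof, 240 mm past the mouth. Inside, the floor goes on at apron level to a recess 96 mm long, 10 mm deep and as wide as the lane, its middle 55 to 135 mm past the mouth: not visible, differs each time. The seated flange stands 10 mm lower than on the apron and its foot is stopped by the recess's far wall; before that only light sliding friction resists (greased, about 0.2).
- scrap_tray: The scrap tray, fixed, aluminium open box 130 mm (x) by 170 mm (y), 40 mm tall, walls 4 mm, floor 4 mm thick. Origin at the centre of its underside, on the bench.
Things that resemble listed ones, but are neither listed nor needed, are in the scene too. Of the things like the part that bears offcut_center, leave any that is brown or red; of the rest the smaller one is meant.

How it is judged (in metres and radians):
On the way, in this order (a step that is already met when the one before it is completed fails the run):
1. the offcut lies flat in the scrap tray (x of offcut_center in the frame of scrap_tray between -0.058 and 0.058 m and y of offcut_center in the frame of scrap_tray between -0.078 and 0.078 m and height (world z) of offcut_center below 0.032 m), for 0.1 s.
2. the flange stands upright at apron level, within the lane's width, on the apron or entering the hood (x of flange_center in the frame of hood_mouth between -0.03 and 0.03 m and y of flange_center in the frame of hood_mouth between -0.13 and 0.03 m and z of flange_center in the frame of hood_mouth between 0.038 and 0.052 m and angle between flange_center's own z axis and vertical below 0.1 rad), for 0.1 s.
At the end, for the whole second after the job is handed in: Flange foot down in the recess: 6 mm or more below its height on the apron, axis within 12 mm of the lane's middle, 35 to 155 mm past the mouth, tilt under 0.05 rad. Offcut flat in the tray: centre within 58 x 78 mm of its middle, under 32 mm high. Both at rest (all of step 1 and x of flange_center in the frame of hood_mouth between -0.012 and 0.012 m and y of flange_center in the frame of hood_mouth between 0.035 and 0.155 m and z of flange_center in the frame of hood_mouth below 0.039 m and angle between flange_center's own z axis and vertical below 0.05 rad and linear speed of each of flange, offcut below 0.01 m/s); the robot touches nothing.
It fails at once if the flange is tipped over (more than 0.5 rad) (angle between flange_center's own z axis and vertical above 0.5 rad).
It fails at once if one of the bystanders on the bench is moved more than 30 mm (distance of any of tube_a, tube_b, spray_can, wire_brush, hammer, dip_jar, clamp, square from where it was at the start of the episode above 0.03 m).
It also fails if it takes over 69 s, if anything falls off the work surface, if the arm or the gripper's body presses on something with over 40 N, if the wrist force passes 120 N, or if a joint passes its speed limit or range.

ROBOT

A 6-joint arm with a two-finger parallel gripper is mounted at the origin on the work surface. World frame = base frame: x ahead of the robot, y to its left, z up, the work surface at z = 0. Lengths are in mm, angles in rad, forces in N, time in s.
With the tool pointing down it reaches from about 250 to 725 mm from the base axis. Payload 4 kg.
Tool frame: the origin (TCP) lies midway between the tips of the shut fingers; the grasp point (between the pads) lies grip_point_offset behind it (grip_point_offset is the distance from the TCP to the grasp point, in mm); x points along the fingers, z is the direction in which the jaws open and shut, and the axes are right-handed (so a half turn about x gives the same grasp; the last joint's range is limited). The gripper opens to 85 mm and grips with 20 to 120 N. Pads are 22 mm wide; open, the fingers measure 114 mm over their backs; the gripper's body (76 mm by 85 mm) begins 54 mm behind the grasp point. The pads swing forward as they close: fully open they stand 13 mm farther back than shut.
Start: joints at [1.155, 0.241, 0.005, 1.335, 0, 1.571], TCP at [201.959, 457.397, 231.306] pointing down, gripper open.
Joint ranges: [-2.72, 2.72], [-1.05, 1.87], [-1.09, 1.28], [-1.99, 2.15], [-1.42, 1.44], [-3.14, 3.14]. Speed limits (rad/s): [2.79, 2.79, 3.14, 3.14, 3.14, 3.14].

INTERFACE

Orientations are given as a unit quaternion [x, y, z, w].
In Python, from rig import * gives the robot as it stands.
- The arm moves only by the shell command python3 -m creep 'ROWS'. ROWS is JSON, a list of rows, each an object of numbers: "grip": the closure, from 0 (fully open) to 1 (shut); "x", "y", "z": the shift along the world's x, y, z in cm; "roll": the turn about the world's z in rad. In form: [{"grip": .., "x": .., "y": .., "z": .., "roll": ..}, ...]. A call has exactly 5 rows; each row is the pose to reach, as a shift and turn from the pose commanded when the call began; what a row does not reach only later rows make up. A row lasts 1/12 s, in which the tool goes at most 41.7 mm and 7.16 degrees, less where a joint would pass 70% of its speed; a pose out of reach is approached as far as the arm can. A call with a gripper value outside its range is refused whole. The fingers move at their own pace and stop on an object; the grip force is fixed at half the most. Time passes only in rows, so rows that repeat a pose let the fingers close, or fill a call up. It gives the time, the measured TCP pose, the force and the opening at its end, in the units of the state.
- read_state(): the state, without advancing time (a new reading comes with each control period).
- get_image(name): name is "scene" or "side" or "wrist"; returns (picture, depth): 400x640x3 uint8, red, green, blue; 400x640 float32, mm along the optical axis (not along the pixel's ray), 0 where there is no reading.
- calibration(name): a dict with "camera_matrix" (3x3 intrinsics, pixels), "pose" (4x4, takes a point from camera to world coordinates); the wrist camera has in their place "hand_eye" (4x4, takes a point from camera to tool coordinates, whose origin is the TCP and whose axes are the tool frame's). Camera axes: x right, y up, looking along -z (the intrinsics and any distortion apply to the point x, -y, -z); pixel columns grow to the right and rows downward; lengths in mm; the calibration is good to about 2 mm. A picture is of the moment at which its call begins: read the wrist's pose just before it. calibration takes no time and is no camera call.
- finish_job(): hands the job in, once; it reports no verdict.
The state is a dict: "time_s": time; "joint_pos": joint angles; "joint_velocities": joint speeds; "tau": joint torques, N m; "eef_pos": TCP position; "tool_rot": TCP orientation; "force": force on the tool from outside, world axes, zero at the start; "wrist_torque": the same for the moment, N m; "finger_gap": opening from 0.0 (shut) to 1.0 (fully open).
Only numpy, scipy, OpenCV 4.12 (cv2) and the standard library are available. Lean on these libraries where they do the work, as an engineer would, in place of code of your own. Each camera call takes 0.05 s, during which the arm holds its last target.

## Working session

There is one attempt and no reset: what is moved stays moved. The work goes in short steps, Python scripts to look and compute and a shell command to move; the robot and the scene stay as the last step left them, time stands still between calls to the robot, and variables do not carry over. Pictures are saved under pics/ and viewed, and the job is handed in when it is done.

```bash
ls; mkdir -p pics; cat > h.py <<'E'
from rig import *
import numpy as np, cv2
from scipy.spatial.transform import Rotation as R
def snap(name,fn):
    s=read_state(); im,d=get_image(name); c=calibration(name)
    if name=="wrist":
        T=np.eye(4);T[:3,:3]=R.from_quat(s["tool_rot"]).as_matrix();T[:3,3]=s["eef_pos"]
        P=T@np.array(c["hand_eye"])
    else: P=np.array(c["pose"])
    cv2.imwrite("pics/"+fn+".png",im[:,:,::-1]); np.savez("pics/"+fn+".npz",im=im,d=d,K=np.array(c["camera_matrix"]),P=P)
def load(fn):
    z=np.load("pics/"+fn+".npz"); im,d,K,P=z["im"],z["d"],z["K"],z["P"]
    v,u=np.mgrid[0:d.shape[0],0:d.shape[1]]
    X=np.stack([(u-K[0,2])/K[0,0]*d,-(v-K[1,2])/K[1,1]*d,-d],-1)
    return im,d,X@P[:3,:3].T+P[:3,3],K,P
def crop(fn,out,u0,v0,u1,v1,k):
    im=cv2.imread("pics/"+fn+".png")[v0:v1,u0:u1]; cv2.imwrite("pics/"+out+".png",cv2.resize(im,None,fx=k,fy=k,interpolation=cv2.INTER_CUBIC))
E
python3 - <<'E'
from h import *
print(read_state())
print({k:(np.array(v).tolist() if not isinstance(v,(int,float,str)) else v) for k,v in calibration("scene").items()})
for n in ["scene","side","wrist"]: snap(n,n+"0")
import rig; print([x for x in dir(rig) if x[0]!='_'])
E
```

```text
pics
{'time_s': 0.0, 'joint_pos': array([ 1.15495378e+00,  2.41455188e-01,  3.76474611e-03,  1.33522860e+00,
       -1.74793406e-05,  1.57077526e+00]), 'joint_velocities': array([-1.52283812e-03,  8.37364408e-05,  4.84897238e-04, -2.34387256e-04,
       -2.37150849e-03,  9.08336085e-04]), 'tau': array([-4.59149742e-04, -3.72319114e+01,  2.52408010e+01,  1.69328449e-02,
       -6.91414721e-05,  7.57820686e-06]), 'eef_pos': array([201.7329351 , 456.81460016, 230.40736088]), 'tool_rot': array([-0.38643877,  0.59306528,  0.38560903,  0.59181443]), 'force': array([-0.15877327,  0.29790062,  0.90000468]), 'wrist_torque': array([-0.02575927,  0.05436759, -0.02550872]), 'finger_gap': 1.0028045526976666}
{'camera_matrix': [[461.49791812422154, 0.0, 327.28382224331995], [0.0, 461.49791812422154, 195.54357506635395], [0.0, 0.0, 1.0]], 'pose': [[0.1212460782838416, -0.5912568826455471, 0.7973171810672701, 1493.19331258564], [0.9924902940915317, 0.05910239903603881, -0.10709772435626062, -228.74363461746987], [0.016198908447587344, 0.8043147425930065, 0.5939826514408078, 796.6260225048326], [0.0, 0.0, 0.0, 1.0]]}
['IKError', 'calibration', 'finish_job', 'get_image', 'grip_point_offset', 'read_state']
```

View pics/scene0.png

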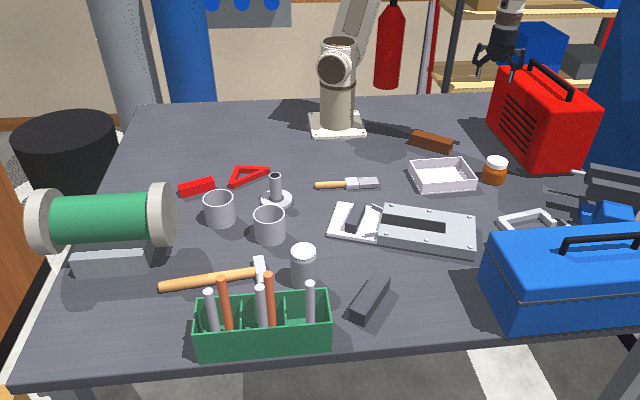

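View pics/side0.png

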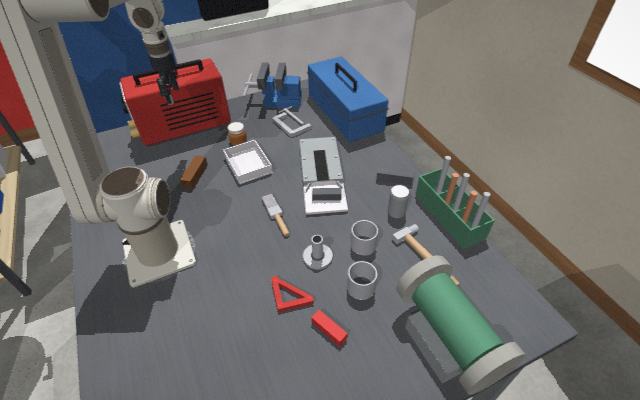

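View pics/wrist0.png

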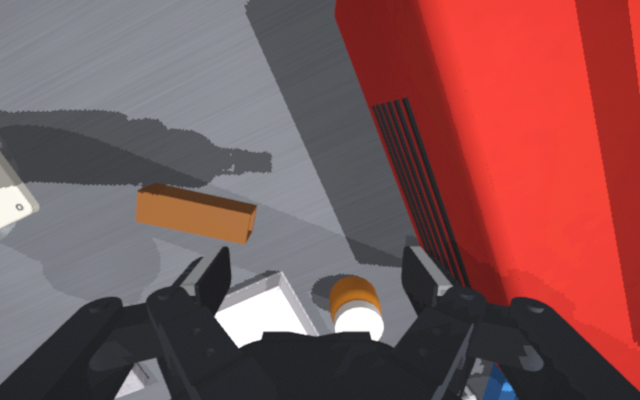

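The candidates for the offcut in the scene picture are:
- the grey bar on the apron (355,217)
- the larger grey bar on the bench (370,297)
- the brown bar (432,141)
- the red bar (197,187)

The grey bar on the apron fits: it isn't brown or red, it is the smaller of the two greys, and it lies across the apron. I'll confirm this in a crop.

```bash
python3 - <<'E'
from h import *
crop("scene0","sc1",310,150,500,330,4)
crop("side0","sd1",210,120,410,310,4)
im,d,W,K,P=load("scene0")
for n,(u,v) in dict(off=(355,213),big=(370,290),brown=(432,138),tray=(443,178),apron=(340,232),roof1=(392,213),roof2=(470,235),bench=(300,200),stub=(275,176),foot=(285,203)).items(): print(n,(u,v),W[v,u].round(1))
print(grip_point_offset if not callable(grip_point_offset) else grip_point_offset())
E
```

```text
off (355, 213) [568.8 -30.7  45.9]
big (370, 290) [826.  -41.3  37.2]
brown (432, 138) [192.6 295.   41.1]
tray (443, 178) [374.3 279.    3.8]
apron (340, 232) [605.5 -74.6  16.1]
roof1 (392, 213) [567.5  69.3  36.8]
roof2 (470, 235) [671.2 245.2  34.4]
bench (300, 200) [ 4.375e+02 -1.655e+02  1.000e-01]
stub (275, 176) [ 443.6 -232.3   91.4]
foot (285, 203) [ 465.7 -209.2   14. ]
18.700000000000003
```

View pics/sc1.png

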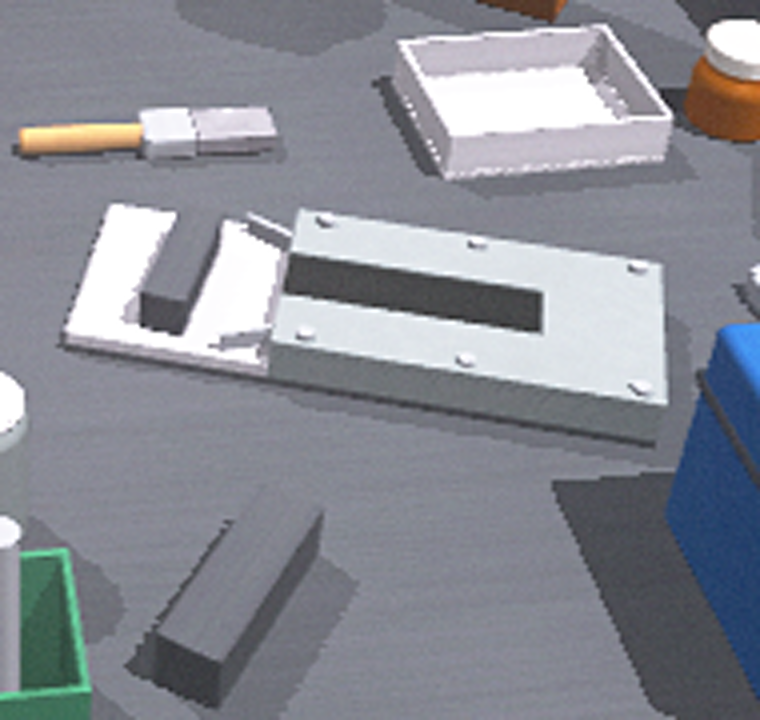

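View pics/sd1.png

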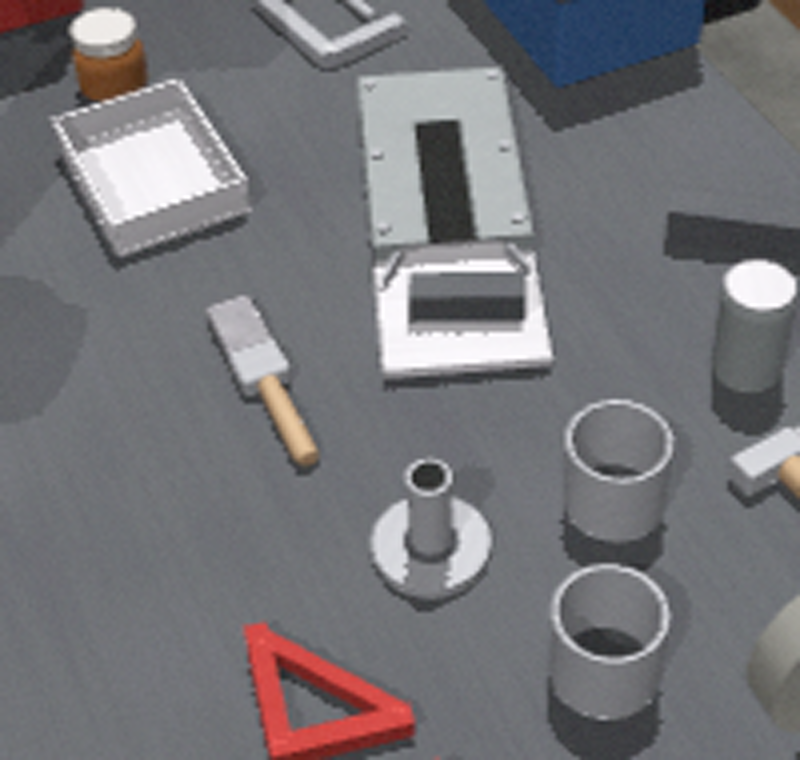

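The crop shows the small dark bar lying across the white apron. It is clearly shorter than the bench bar at crop (240,600), so it is the offcut. Next I'll measure poses from the depth.

```bash
python3 - <<'E'
from h import *
def rect(p,n):
    (c,s,a)=cv2.minAreaRect(p[:,:2].astype(np.float32)); print(n,len(p),np.round(c,1),np.round(s,1),round(a,1),"z",np.median(p[:,2]).round(1))
for n in ["scene0","side0"]:
    im,d,W,K,P=load(n); g=im.max(-1).astype(int)
    w=W.reshape(-1,3); ok=(d.ravel()>0); G=g.ravel()
    def box(x0,x1,y0,y1,z0,z1): return ok&(w[:,0]>x0)&(w[:,0]<x1)&(w[:,1]>y0)&(w[:,1]<y1)&(w[:,2]>z0)&(w[:,2]<z1)
    print(n)
    rect(w[box(500,640,-80,10,42,50)],"off")
    rect(w[box(480,760,0,300,31,40)],"roof")
    rect(w[box(480,760,-130,300,12,40)],"fixture")
    rect(w[box(480,760,-130,300,12,19)],"apronz")
    rect(w[box(280,460,200,360,36,43)],"tray")
    m=box(400,500,-290,-170,84,95); rect(w[m],"stub")
    m=box(400,510,-290,-170,9,15);rect(w[m],"foot")
    for q in [(400,520,-290,-170),]:
        m=box(*q,5,100); p=w[m]; print("z pct",np.percentile(p[:,2],[1,50,99]))
    rect(w[box(480,640,-320,-110,65,85)],"tubes")
    rect(w[box(540,640,-220,-110,70,85)],"tubeA"); rect(w[box(440,580,-340,-230,70,85)],"tubeB")
E
```

```text
scene0
off 289 [567.3 -29. ] [ 31.2 101.2] 65.1 z 46.9
roof 3379 [617.  126.4] [287.9 147.5] 70.3 z 36.5
fixture 5379 [603.5  87.2] [371.1 148.7] 69.9 z 35.0
apronz 1299 [604.8  86.1] [369.6 144.2] 69.1 z 16.8
tray 235 [379.9 279.1] [139.4 157.5] 0.5 z 39.2
stub 91 [ 440.3 -233.6] [30.1 33.3] 86.8 z 91.3
foot 248 [ 435.9 -231.7] [88.4 77.5] 71.6 z 13.0
z pct [ 5.86786022 18.64980362 93.03679682]
tubes 288 [ 585.9 -253.7] [81.1 77.8] 0.3 z 72.7
tubeA 19 [ 586.5 -217. ] [38.4  4.6] 1.9 z 76.3
tubeB 96 [ 517.2 -246.1] [ 50.9 145.1] 72.7 z 75.1
side0
off 200 [567.5 -30.7] [35.  98.9] 63.4 z 45.5
roof 1502 [621.8 133.2] [276.2 140.1] 70.1 z 35.2
fixture 2588 [604.5  85.8] [377.3 140.3] 70.0 z 33.0
apronz 757 [587.5  39.5] [278.7 140. ] 70.0 z 15.4
tray 89 [380.6 279.9] [131.4 151.9] 0.8 z 38.4
stub 96 [ 438.8 -234.8] [35.2 29.2] 64.7 z 89.8
foot 334 [ 441.9 -235.5] [90.3 83.6] 90.0 z 11.7
z pct [ 5.98991123 13.3732461  91.4161048 ]
tubes 177 [ 586.1 -254.9] [80.1 75.2] 60.5 z 72.2
tubeA 14 [ 587.1 -217.2] [28.2  4.1] 2.3 z 73.9
tubeB 50 [ 517.4 -247.2] [ 53.4 145.2] 73.3 z 74.5
```

```bash
python3 - <<'E'
from h import *
s=read_state(); M=R.from_quat(s["tool_rot"]).as_matrix(); print("jaw yaw",np.degrees(np.arctan2(M[1,2],M[0,2])),M.round(3).tolist())
def rect(p,n):
    (c,s,a)=cv2.minAreaRect(p[:,:2].astype(np.float32)); print(n,len(p),np.round(c,1),np.round(s,1),round(a,1),"z",np.median(p[:,2]).round(1))
for n in ["scene0","side0"]:
    im,d,W,K,P=load(n); w=W.reshape(-1,3); ok=(d.ravel()>0)
    def box(x0,x1,y0,y1,z0,z1): return ok&(w[:,0]>x0)&(w[:,0]<x1)&(w[:,1]>y0)&(w[:,1]<y1)&(w[:,2]>z0)&(w[:,2]<z1)
    rect(w[box(280,480,170,385,36,46)],"tray")
    rect(w[box(280,480,190,355,2,6)],"trayfloor")
    rect(w[box(300,460,370,470,30,120)],"jar"); p=w[box(300,460,370,470,30,120)]; print(p[:,2].max())
    # circle fits
    for nm,b,r in [("stub",(400,480,-290,-170,20,88),17),("tube1",(535,640,-320,-190,20,74),40),("tube2",(440,560,-420,-290,20,74),40)]:
        p=w[box(*b)][:,:2]
        from scipy.optimize import least_squares
        f=least_squares(lambda q:np.hypot(*(p-q).T)-r,p.mean(0),loss="soft_l1",f_scale=2); print(nm,len(p),f.x.round(1))
E
```

```text
jaw yaw 66.17803219785444 [[-0.001, -0.915, 0.404], [-0.002, 0.404, 0.915], [-1.0, -0.0, -0.002]]
tray 306 [381.2 270. ] [140.6 171.8] 2.6 z 39.3
trayfloor 588 [381.8 273.8] [163.8 194.7] 89.3 z 4.2
jar 455 [395.6 429.4] [66.8 67.7] 28.2 z 60.9
74.0813956528898
stub 246 [ 436.8 -233.1]
tube1 906 [ 586.4 -253.2]
tube2 846 [ 505.8 -383.1]
tray 136 [380.9 268.1] [130.5 176.5] 2.0 z 38.3
trayfloor 418 [379.8 272.5] [164.8 198.5] 89.9 z 3.5
jar 255 [392.  424.2] [65.8 65.7] 25.4 z 63.3
74.79053053358598
stub 164 [ 439.4 -233.8]
tube1 565 [ 585.9 -255.5]
tube2 489 [ 506.  -387.5]
```

Measured positions:
- The offcut is at about (567, -30), and the jaws already line up across it.
- The tray centre is (381, 270).
- The flange is at (438, -233).
- The lane direction is about 70°.

I'll move over the offcut now.

```bash
python3 -m creep '[{"grip":0,"x":2.4,"y":-3.2,"z":0,"roll":0},{"grip":0,"x":4.8,"y":-6.4,"z":0,"roll":0},{"grip":0,"x":7.2,"y":-9.6,"z":0,"roll":0},{"grip":0,"x":9.6,"y":-12.8,"z":0,"roll":0},{"grip":0,"x":12,"y":-16,"z":0,"roll":0}]'
python3 -m creep '[{"grip":0,"x":2.4,"y":-3.2,"z":0,"roll":0},{"grip":0,"x":4.8,"y":-6.4,"z":0,"roll":0},{"grip":0,"x":7.2,"y":-9.6,"z":0,"roll":0},{"grip":0,"x":9.6,"y":-12.8,"z":0,"roll":0},{"grip":0,"x":12,"y":-16,"z":0,"roll":0}]'
```

```text
time_s: 0.57
eef_pos: [322.4, 295.8, 231.1]
tool_rot: [-0.386, 0.592, 0.386, 0.592]
force: [0.5, 0.6, 0.6]
finger_gap: 1.0
time_s: 0.98
eef_pos: [442.6, 135.5, 231.2]
tool_rot: [-0.386, 0.592, 0.386, 0.592]
force: [0.2, 1.8, 0.0]
finger_gap: 1.0
```

```bash
python3 -m creep '[{"grip":0,"x":2.4,"y":-3.2,"z":-1,"roll":0},{"grip":0,"x":4.8,"y":-6.4,"z":-2,"roll":0},{"grip":0,"x":7.2,"y":-9.6,"z":-3,"roll":0},{"grip":0,"x":9.8,"y":-12.8,"z":-4,"roll":0},{"grip":0,"x":12.4,"y":-16,"z":-5,"roll":0}]'
python3 -m creep '[{"grip":0.2,"x":0,"y":-0.5,"z":-1,"roll":0},{"grip":0.2,"x":0,"y":-0.5,"z":-3,"roll":0},{"grip":0.2,"x":0,"y":-0.5,"z":-5,"roll":0},{"grip":0.2,"x":0,"y":-0.5,"z":-7,"roll":0},{"grip":0.2,"x":0,"y":-0.5,"z":-8,"roll":0}]'
python3 - <<'E'
from h import *
snap("wrist","w1")
print(read_state()["eef_pos"])
im,d,W,K,P=load("w1"); w=W.reshape(-1,3)
m=(d.ravel()>0)&(abs(w[:,0]-567)<70)&(abs(w[:,1]+30)<70)&(w[:,2]>41)&(w[:,2]<50)
print(cv2.minAreaRect(w[m][:,:2].astype(np.float32)),m.sum())
E
```

```text
time_s: 1.4
eef_pos: [565.6, -23.4, 180.9]
tool_rot: [-0.386, 0.593, 0.386, 0.592]
force: [0.3, 0.8, -0.4]
finger_gap: 1.002
time_s: 1.82
eef_pos: [562.9, -26.3, 98.6]
tool_rot: [-0.385, 0.594, 0.387, 0.591]
force: [-0.1, 0.1, -0.5]
finger_gap: 0.799
[562.06165954 -26.17963279  97.44399982]
((567.1773681640625, -28.479156494140625), (30.109912872314453, 100.75838470458984), 64.69364929199219) 5469
```

View pics/w1.png

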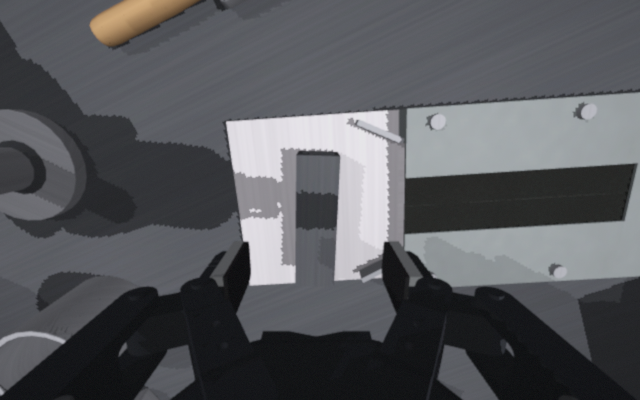

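```bash
python3 -m creep '[{"grip":0.4,"x":0.4,"y":-0.2,"z":-1,"roll":0},{"grip":0.4,"x":0.4,"y":-0.2,"z":-3,"roll":0},{"grip":0.4,"x":0.4,"y":-0.2,"z":-5,"roll":0},{"grip":0.4,"x":0.4,"y":-0.2,"z":-7,"roll":0},{"grip":0.4,"x":0.4,"y":-0.2,"z":-7.7,"roll":0}]'
python3 -m creep '[{"grip":1,"x":0,"y":0,"z":0,"roll":0},{"grip":1,"x":0,"y":0,"z":0,"roll":0},{"grip":1,"x":0,"y":0,"z":0,"roll":0},{"grip":1,"x":0,"y":0,"z":0,"roll":0},{"grip":1,"x":0,"y":0,"z":0,"roll":0}]'
```

```text
time_s: 2.28
eef_pos: [568.2, -28.3, 22.8]
tool_rot: [-0.386, 0.593, 0.387, 0.592]
force: [-0.9, -0.7, -0.9]
finger_gap: 0.6
time_s: 2.7
eef_pos: [569.8, -28.5, 25.7]
tool_rot: [-0.386, 0.592, 0.386, 0.593]
force: [-0.7, -0.3, -1.7]
finger_gap: 0.332
```

```bash
python3 -m creep '[{"grip":1,"x":0,"y":0,"z":0.5,"roll":0},{"grip":1,"x":0,"y":0,"z":2,"roll":0},{"grip":1,"x":0,"y":0,"z":4,"roll":0},{"grip":1,"x":0,"y":0,"z":6,"roll":0},{"grip":1,"x":0,"y":0,"z":8,"roll":0}]'
python3 - <<'E'
from h import *
snap("wrist","w2"); print(read_state()["eef_pos"],read_state()["finger_gap"])
E
```

```text
time_s: 3.12
eef_pos: [568.9, -28.5, 106.0]
tool_rot: [-0.386, 0.592, 0.386, 0.592]
force: [0.2, 0.1, -1.7]
finger_gap: 0.337
[571.74392344 -28.61940299 110.71294654] 0.33567952691601977
```

View pics/w2.png

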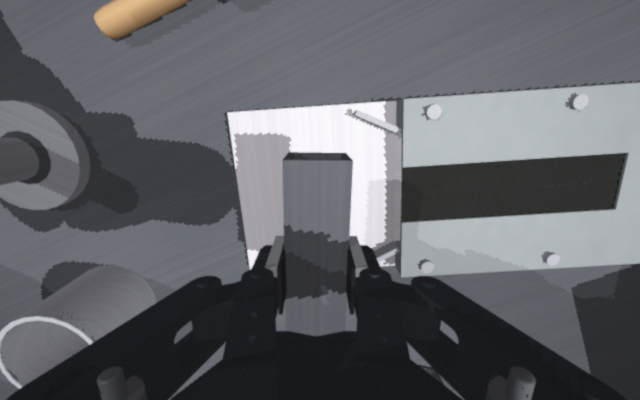

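The offcut is held level at (317,230) and clear of the apron. I'll carry it to the tray and turn it to lie along the tray's x.

```bash
python3 -m creep '[{"grip":1,"x":-2,"y":3.2,"z":0.5,"roll":0.09},{"grip":1,"x":-4,"y":6.4,"z":1,"roll":0.18},{"grip":1,"x":-6,"y":9.6,"z":1,"roll":0.27},{"grip":1,"x":-8,"y":12.8,"z":1,"roll":0.36},{"grip":1,"x":-10,"y":16,"z":1,"roll":0.45}]'
python3 -m creep '[{"grip":1,"x":-2,"y":3.2,"z":0,"roll":0},{"grip":1,"x":-4,"y":6.4,"z":0,"roll":0},{"grip":1,"x":-6,"y":9.6,"z":0,"roll":0},{"grip":1,"x":-8,"y":12.8,"z":0,"roll":0},{"grip":1,"x":-8.7,"y":14,"z":0,"roll":0}]'
python3 - <<'E'
from h import *
snap("wrist","w3"); s=read_state();print(s["eef_pos"]); M=R.from_quat(s["tool_rot"]).as_matrix(); print("jaw yaw",np.degrees(np.arctan2(M[1,2],M[0,2])))
E
```

```text
time_s: 3.58
eef_pos: [468.0, 132.6, 115.0]
tool_rot: [0.51, -0.49, -0.509, -0.491]
force: [0.2, 0.1, -1.7]
finger_gap: 0.339
time_s: 4.0
eef_pos: [379.5, 274.8, 114.9]
tool_rot: [-0.509, 0.49, 0.51, 0.491]
force: [-0.1, -0.1, -1.5]
finger_gap: 0.338
[379.37689315 275.58383505 114.93529042]
jaw yaw 92.29685325407675
```

View pics/w3.png

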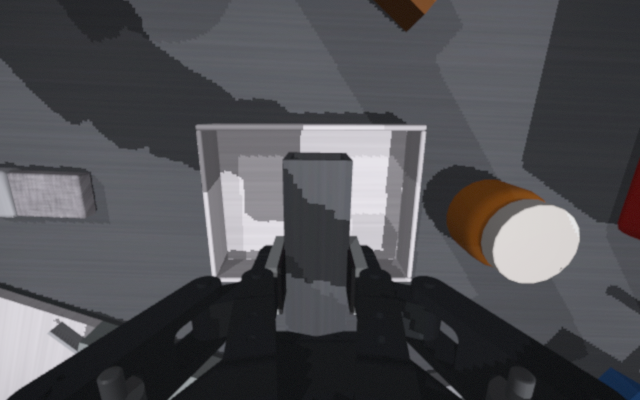

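```bash
python3 - <<'E'
from h import *
im,d,W,K,P=load("w3"); w=W.reshape(-1,3)
for a,b in((34,44),):
  m=(d.ravel()>0)&(w[:,0]>250)&(w[:,0]<480)&(w[:,1]>150)&(w[:,1]<375)&(w[:,2]>a)&(w[:,2]<b)
  p=w[m]; print(p.min(0),p.max(0),cv2.minAreaRect(p[:,:2].astype(np.float32)))
v=d[150:300,317];print(W[160,317],W[153:157,317].round(),W[127,317].round(),W[200,317].round())
E
```

```text
[311.91504359 184.01374373  34.009951  ] [446.94406128 358.33711615  42.76534811] ((379.6955261230469, 271.0516662597656), (129.37271118164062, 170.4617156982422), 2.1721203327178955)
[327.3444425  273.4420729  135.34709271] [[327. 274. 109.]
 [328. 274. 110.]
 [328. 274. 108.]
 [329. 274. 109.]] [316. 274.  41.] [345. 274. 136.]
```

```bash
python3 -m creep '[{"grip":1,"x":0.1,"y":-0.4,"z":-2.5,"roll":0},{"grip":1,"x":0.1,"y":-0.4,"z":-5,"roll":0},{"grip":1,"x":0.1,"y":-0.4,"z":-7.5,"roll":0},{"grip":1,"x":0.1,"y":-0.4,"z":-9.2,"roll":0},{"grip":1,"x":0.1,"y":-0.4,"z":-9.8,"roll":0}]'
python3 -m creep '[{"grip":1,"x":0,"y":0,"z":0,"roll":0},{"grip":0.45,"x":0,"y":0,"z":0,"roll":0},{"grip":0.45,"x":0,"y":0,"z":0,"roll":0},{"grip":0.45,"x":0,"y":0,"z":0.2,"roll":0},{"grip":0.45,"x":0,"y":0,"z":1,"roll":0}]'
python3 -m creep '[{"grip":0.45,"x":0,"y":0,"z":3,"roll":0},{"grip":0.45,"x":0,"y":0,"z":6,"roll":0},{"grip":0.45,"x":0,"y":0,"z":9,"roll":0},{"grip":0.4,"x":0,"y":0,"z":12,"roll":0},{"grip":0.4,"x":0,"y":0,"z":15,"roll":0}]'
python3 - <<'E'
from h import *
snap("wrist","w4")
im,d,W,K,P=load("w4"); w=W.reshape(-1,3)
m=(d.ravel()>0)&(abs(w[:,0]-380)<56)&(abs(w[:,1]-270)<72)&(w[:,2]>25)&(w[:,2]<45)
print(cv2.minAreaRect(w[m][:,:2].astype(np.float32)),np.median(w[m][:,2]))
E
```

```text
time_s: 4.47
eef_pos: [381.3, 265.9, 14.2]
tool_rot: [-0.508, 0.493, 0.509, 0.49]
force: [-0.3, -0.3, -1.9]
finger_gap: 0.337
time_s: 4.88
eef_pos: [383.2, 267.6, 27.4]
tool_rot: [0.508, -0.491, -0.508, -0.492]
force: [-0.2, 0.1, -0.2]
finger_gap: 0.552
time_s: 5.3
eef_pos: [383.1, 267.6, 179.9]
tool_rot: [0.509, -0.491, -0.508, -0.492]
force: [0.4, 0.8, 0.6]
finger_gap: 0.601
((381.0628967285156, 266.7882995605469), (100.37167358398438, 30.00829315185547), 0.39805546402931213) 34.8012204038352
```

View pics/w4.png

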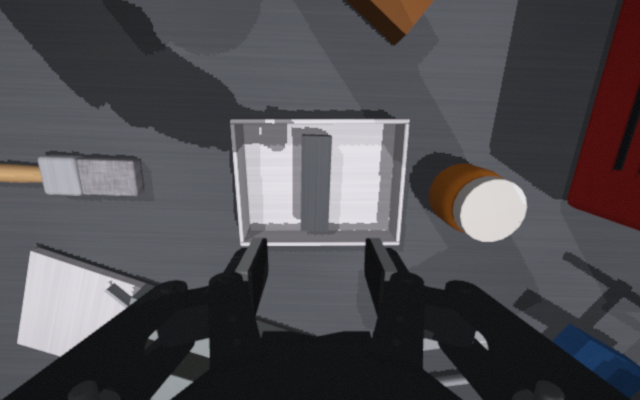

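The offcut lies flat in the tray at pixel (316,183), about (381, 267), with its top at 34 mm. Next is the flange.

```bash
python3 -m creep '[{"grip":0.2,"x":0.4,"y":-4.1,"z":0,"roll":-0.08},{"grip":0.2,"x":0.9,"y":-8.2,"z":0,"roll":-0.16},{"grip":0.2,"x":1.3,"y":-12.3,"z":0,"roll":-0.24},{"grip":0.2,"x":1.8,"y":-16.4,"z":0,"roll":-0.32},{"grip":0.2,"x":2.2,"y":-20.5,"z":0,"roll":-0.39}]'
python3 -m creep '[{"grip":0.2,"x":0.4,"y":-4.1,"z":0,"roll":0},{"grip":0.2,"x":0.9,"y":-8.2,"z":0,"roll":0},{"grip":0.2,"x":1.3,"y":-12.3,"z":0,"roll":0},{"grip":0.2,"x":1.8,"y":-16.4,"z":0,"roll":0},{"grip":0.2,"x":2.2,"y":-20.5,"z":0,"roll":0}]'
python3 -m creep '[{"grip":0.2,"x":0.4,"y":-3,"z":0,"roll":0},{"grip":0.2,"x":0.8,"y":-6,"z":0,"roll":0},{"grip":0.2,"x":1,"y":-9,"z":0,"roll":0},{"grip":0.2,"x":1,"y":-9,"z":0,"roll":0},{"grip":0.2,"x":1,"y":-9,"z":0,"roll":0}]'
python3 - <<'E'
from h import *
snap("wrist","w5"); s=read_state();print(s["eef_pos"]); M=R.from_quat(s["tool_rot"]).as_matrix(); print("jaw yaw",np.degrees(np.arctan2(M[1,2],M[0,2])))
im,d,W,K,P=load("w5"); w=W.reshape(-1,3)
b=(d.ravel()>0)&(abs(w[:,0]-438)<80)&(abs(w[:,1]+234)<80)
for z0,z1 in((86,95),(8,15)):
  m=b&(w[:,2]>z0)&(w[:,2]<z1); print(cv2.minEnclosingCircle(w[m][:,:2].astype(np.float32)),m.sum())
E
```

```text
time_s: 5.77
eef_pos: [405.4, 61.0, 178.2]
tool_rot: [-0.403, 0.58, 0.402, 0.582]
force: [1.3, 0.1, 0.3]
finger_gap: 0.801
time_s: 6.18
eef_pos: [427.3, -144.7, 178.3]
tool_rot: [-0.404, 0.58, 0.403, 0.581]
force: [1.3, 1.0, -0.0]
finger_gap: 0.799
time_s: 6.6
eef_pos: [437.1, -233.9, 177.6]
tool_rot: [-0.403, 0.581, 0.402, 0.582]
force: [-0.1, 0.5, 0.3]
finger_gap: 0.802
[ 436.84745011 -232.70919414  177.36762795]
jaw yaw 69.53682535546805
((437.0403747558594, -232.4602813720703), 16.932819366455078) 1240
((437.3712158203125, -232.6820831298828), 44.91476058959961) 3303
```

View pics/w5.png

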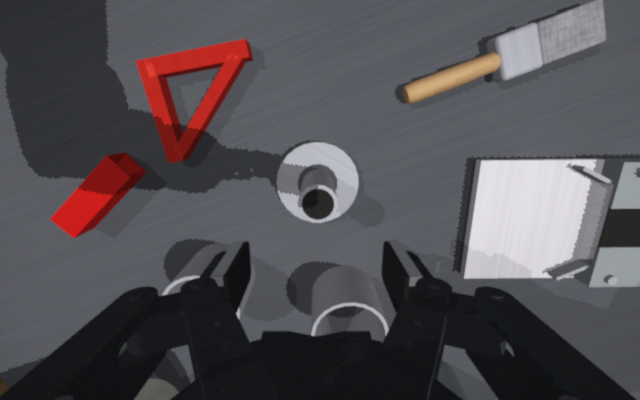

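The flange, a stub on a round foot at pixel (317,195), is centred under the tool, and its neighbours have no foot. I'll descend and grip.

```bash
python3 -m creep '[{"grip":0.2,"x":0,"y":0,"z":-3,"roll":0},{"grip":0.2,"x":0,"y":0,"z":-6,"roll":0},{"grip":0.2,"x":0,"y":0,"z":-9,"roll":0},{"grip":0.2,"x":0,"y":0,"z":-11.5,"roll":0},{"grip":0.2,"x":0,"y":0,"z":-13,"roll":0}]'
python3 -m creep '[{"grip":1,"x":0,"y":0,"z":0,"roll":0},{"grip":1,"x":0,"y":0,"z":0,"roll":0},{"grip":1,"x":0,"y":0,"z":0,"roll":0},{"grip":1,"x":0,"y":0,"z":0,"roll":0},{"grip":1,"x":0,"y":0,"z":0,"roll":0}]'
python3 -m creep '[{"grip":1,"x":0,"y":0,"z":0,"roll":0},{"grip":1,"x":0,"y":0,"z":0.5,"roll":0},{"grip":1,"x":0,"y":0,"z":2,"roll":0},{"grip":1,"x":0,"y":0,"z":4,"roll":0},{"grip":1,"x":0,"y":0,"z":6,"roll":0}]'
python3 - <<'E'
from h import *
snap("wrist","w6"); snap("scene","s6");s=read_state();print(s["eef_pos"],s["tool_rot"])
crop("s6","s6c",200,130,460,280,3)
im,d,W,K,P=load("w1"); w=W.reshape(-1,3)
for n in("w1","w5"):
  im,d,W,K,P=load(n); w=W.reshape(-1,3); m=(d.ravel()>0)&(w[:,2]>30)&(w[:,2]<40)&(w[:,0]>480)&(w[:,1]>-10)&(w[:,0]<720);p=w[m];print(n,cv2.minAreaRect(p[:,:2].astype(np.float32)))
E
```

```text
time_s: 7.07
eef_pos: [435.4, -229.9, 44.6]
tool_rot: [-0.403, 0.581, 0.406, 0.58]
force: [-0.4, 1.1, 0.5]
finger_gap: 0.802
time_s: 7.48
eef_pos: [438.2, -232.4, 48.3]
tool_rot: [-0.405, 0.58, 0.403, 0.581]
force: [0.1, 1.7, 3.5]
finger_gap: 0.383
time_s: 7.9
eef_pos: [435.3, -231.9, 106.0]
tool_rot: [-0.402, 0.581, 0.405, 0.58]
force: [1.9, 0.3, -5.7]
finger_gap: 0.385
[ 438.82541852 -233.70252142  109.2050185 ] [-0.40530742  0.57986166  0.40171492  0.58147354]
w1 ((607.78955078125, 100.80390930175781), (237.54241943359375, 140.55711364746094), 69.95977783203125)
w5 ((588.7785034179688, 47.525962829589844), (85.27528381347656, 142.22474670410156), 72.37367248535156)
```

View pics/s6c.png

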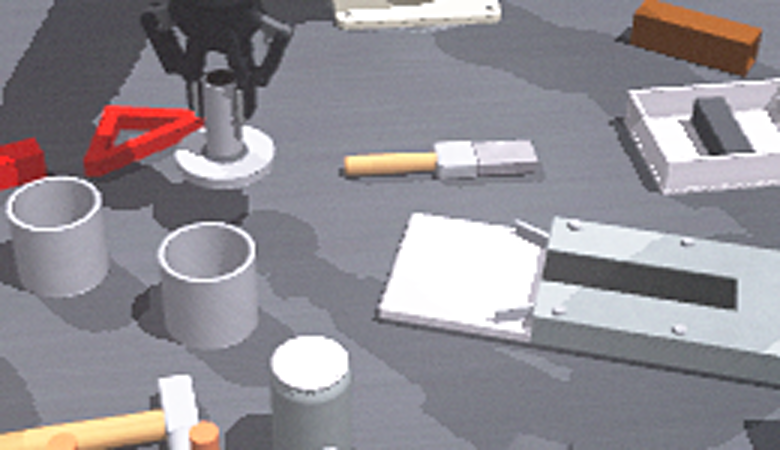

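View pics/w6.png

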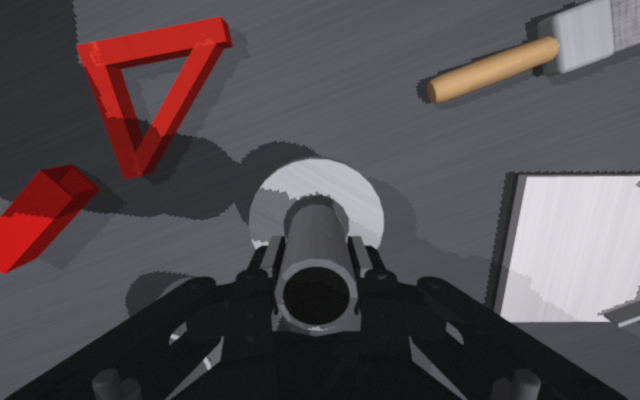

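```bash
python3 - <<'E'
from h import *
im,d,W,K,P=load("w2")
for u,v in((408,110),(408,200),(408,265),(395,200),(626,150),(615,210),(404,168),(404,221),(500,161),(500,216),(227,113),(245,262)): print((u,v),W[v,u].round(1))
E
```

```text
(408, 110) [526.6  61.4  36.5]
(408, 200) [589.9  40.2  35. ]
(408, 265) [641.9  22.   36.5]
(395, 200) [592.7  33.8  16.6]
(626, 150) [617.4 197.8  36.9]
(615, 210) [660.8 182.9  37.9]
(404, 168) [564.8  45.5  35.6]
(404, 221) [604.7  31.7  35.6]
(500, 161) [589.1 112.9  34.6]
(500, 216) [631.5 102.1  34.9]
(227, 113) [474.2 -61.5  16.8]
(245, 262) [ 5.991e+02 -1.158e+02  3.000e-01]
```

```bash
python3 -m creep '[{"grip":1,"x":1.5,"y":2.4,"z":0,"roll":0},{"grip":1,"x":3.2,"y":5.2,"z":0,"roll":0},{"grip":1,"x":5,"y":8,"z":0,"roll":0},{"grip":1,"x":6.8,"y":10.9,"z":0,"roll":0},{"grip":1,"x":8.6,"y":13.8,"z":0,"roll":0}]'
python3 -m creep '[{"grip":1,"x":1.5,"y":2.5,"z":0,"roll":0},{"grip":1,"x":2.8,"y":4.4,"z":0,"roll":0},{"grip":1,"x":3.3,"y":5.4,"z":0,"roll":0},{"grip":1,"x":3.3,"y":5.4,"z":-1,"roll":0},{"grip":1,"x":3.3,"y":5.4,"z":-2,"roll":0}]'
python3 - <<'E'
from h import *
snap("wrist","w7"); snap("scene","s7");s=read_state();print(s["eef_pos"],s["force"])
crop("s7","s7c",300,160,460,280,4)
E
```

```text
time_s: 8.42
eef_pos: [522.3, -93.3, 104.7]
tool_rot: [-0.403, 0.582, 0.404, 0.58]
force: [0.3, -0.3, -5.5]
finger_gap: 0.38
time_s: 8.83
eef_pos: [555.5, -40.4, 85.1]
tool_rot: [-0.404, 0.581, 0.404, 0.58]
force: [-0.7, -0.2, -6.3]
finger_gap: 0.385
[552.42838966 -41.22475538  82.99410988] [-1.57866812 -0.71021194 -6.41937517]
```

View pics/s7c.png

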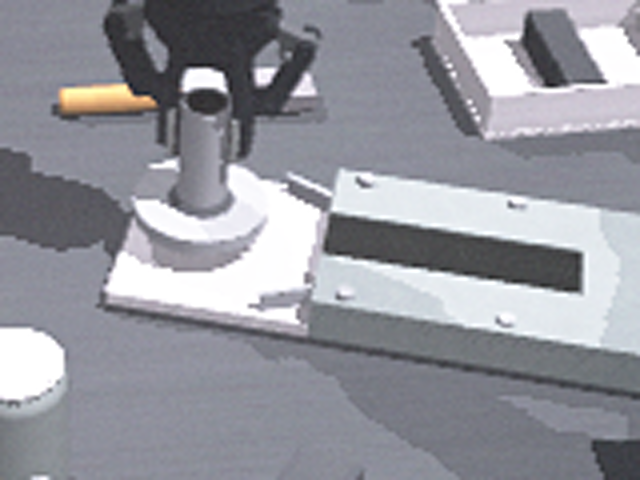

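View pics/w7.png

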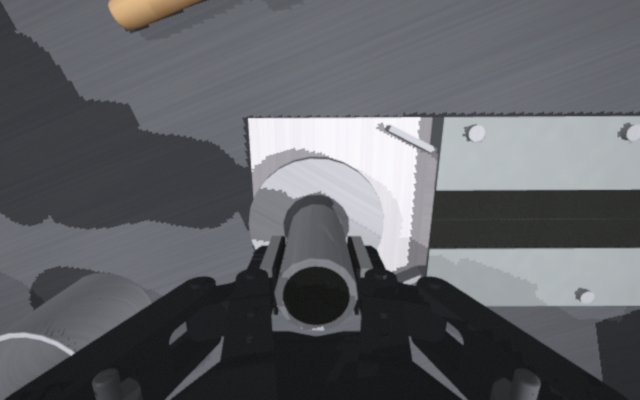

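The flange hangs upright over the apron, its foot at s7c (200,215), short of the guides. I'll lower it until the force shows contact.

```bash
python3 -m creep '[{"grip":1,"x":0.1,"y":0,"z":-0.6,"roll":0},{"grip":1,"x":0.1,"y":0,"z":-1.2,"roll":0},{"grip":1,"x":0.1,"y":0,"z":-1.6,"roll":0},{"grip":1,"x":0.1,"y":0,"z":-1.8,"roll":0},{"grip":1,"x":0.1,"y":0,"z":-1.8,"roll":0}]'
python3 -m creep '[{"grip":1,"x":0,"y":0,"z":-0.1,"roll":0},{"grip":1,"x":0,"y":0,"z":-0.1,"roll":0},{"grip":1,"x":0,"y":0,"z":-0.2,"roll":0},{"grip":1,"x":0,"y":0,"z":-0.2,"roll":0},{"grip":1,"x":0,"y":0,"z":-0.2,"roll":0}]'
```

```text
time_s: 9.35
eef_pos: [556.5, -40.8, 68.1]
tool_rot: [-0.403, 0.581, 0.404, 0.58]
force: [0.5, -0.4, -5.7]
finger_gap: 0.38
time_s: 9.77
eef_pos: [557.1, -40.4, 66.8]
tool_rot: [-0.404, 0.581, 0.404, 0.581]
force: [-0.6, 0.5, -6.3]
finger_gap: 0.385
```

```bash
python3 -m creep '[{"grip":1,"x":0,"y":0,"z":-0.1,"roll":0},{"grip":1,"x":0,"y":0,"z":-0.1,"roll":0},{"grip":1,"x":0,"y":0,"z":-0.2,"roll":0},{"grip":1,"x":0,"y":0,"z":-0.2,"roll":0},{"grip":1,"x":0,"y":0,"z":-0.2,"roll":0}]'
```

```text
time_s: 10.18
eef_pos: [557.0, -40.4, 64.6]
tool_rot: [-0.404, 0.581, 0.404, 0.581]
force: [0.1, 0.8, -6.1]
finger_gap: 0.382
```

```bash
python3 -m creep '[{"grip":1,"x":0,"y":0,"z":-0.1,"roll":0},{"grip":1,"x":0,"y":0,"z":-0.1,"roll":0},{"grip":1,"x":0,"y":0,"z":-0.15,"roll":0},{"grip":1,"x":0,"y":0,"z":-0.15,"roll":0},{"grip":1,"x":0,"y":0,"z":-0.15,"roll":0}]'
```

```text
time_s: 10.6
eef_pos: [557.8, -40.6, 64.3]
tool_rot: [-0.404, 0.58, 0.403, 0.581]
force: [-2.4, 0.3, 5.4]
finger_gap: 0.385
```

It touched down with +5 N. I'll release, keeping the fingers round the stub, and check.

```bash
python3 -m creep '[{"grip":0.4,"x":0,"y":0,"z":0,"roll":0},{"grip":0.4,"x":0,"y":0,"z":0,"roll":0},{"grip":0.4,"x":0,"y":0,"z":0,"roll":0},{"grip":0.4,"x":0,"y":0,"z":0,"roll":0},{"grip":0.4,"x":0,"y":0,"z":0,"roll":0}]'
python3 - <<'E'
from h import *
snap("wrist","w8"); snap("side","d8");crop("d8","d8c",260,110,400,250,5)
im,d,W,K,P=load("w8"); w=W.reshape(-1,3); e=read_state()["eef_pos"]; print(e)
m=(d.ravel()>0)&(np.hypot(w[:,0]-557,w[:,1]+40)<70)&(w[:,2]>23)&(w[:,2]<34);p=w[m]
print(cv2.minEnclosingCircle(p[:,:2].astype(np.float32)),m.sum(),np.median(p[:,2]))
E
```

```text
time_s: 11.02
eef_pos: [557.1, -40.4, 63.0]
tool_rot: [-0.404, 0.581, 0.404, 0.581]
force: [-0.7, -0.5, 0.4]
finger_gap: 0.6
[557.00530775 -40.45098045  63.01465292]
((557.2512817382812, -40.46939468383789), 44.94221878051758) 8437 28.827854726668477
```

View pics/w8.png

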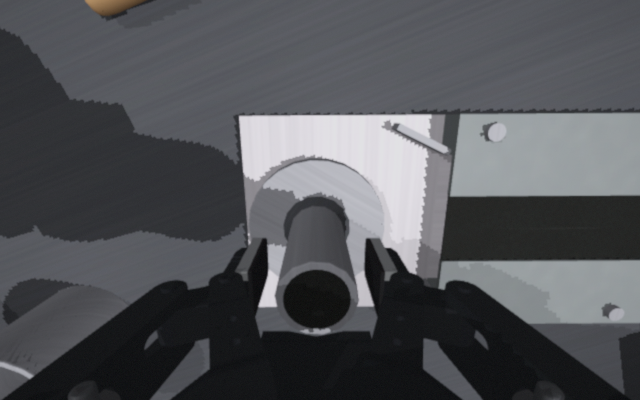

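View pics/d8c.png

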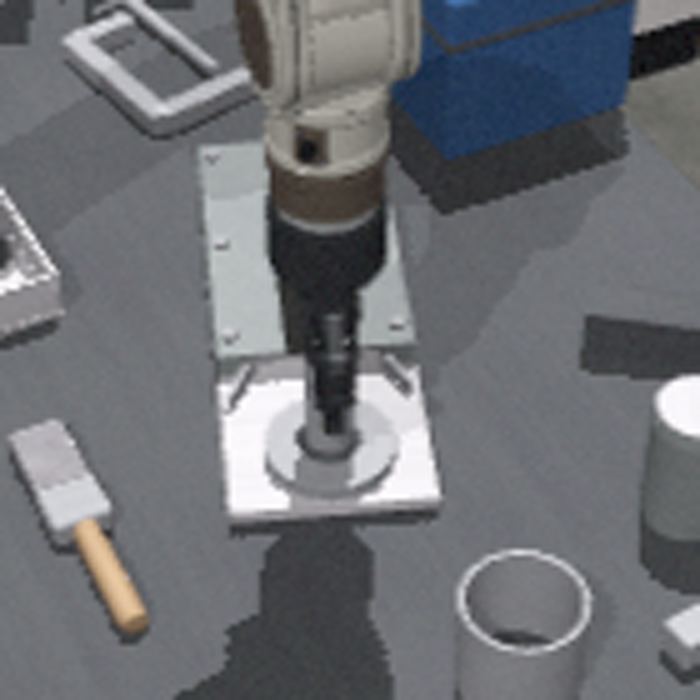

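The flange stands upright on the apron at (557, -40), with its foot top at about 28.8 mm. I'll push it along the lane with the rear finger, starting through the guides.

```bash
cat > chk.py <<'E'
from h import *
import sys
s=read_state(); e=s["eef_pos"]; snap("wrist",sys.argv[1]); im,d,W,K,P=load(sys.argv[1]); w=W.reshape(-1,3)
L=np.array([.342,.94]);N=np.array([.94,-.342]); mo=np.array([583.8,35.2])
q=w[:,:2]-mo; ey=(e[:2]-mo)@L
qe=w[:,:2]-e[:2]; a=qe@L; b=qe@N
m=(d.ravel()>0)&(abs(a)<28)&(abs(b)<20)&(w[:,2]>88)&(w[:,2]<125); p=w[m]
# stub rim: top plane
c,r=cv2.minEnclosingCircle(p[p[:,2]>np.percentile(p[:,2],97)-4][:,:2].astype(np.float32)); c=np.array(c)-mo
print("tool lane y %.1f x %.1f z %.1f"%(ey,(e[:2]-mo)@N,e[2]),"stub y %.1f x %.1f r %.1f top %.1f"%(c@L,c@N,r,np.percentile(p[:,2],97)),"F",s["force"].round(1))
E
python3 -m creep '[{"grip":0.4,"x":0.14,"y":0.38,"z":0,"roll":0},{"grip":0.4,"x":0.27,"y":0.75,"z":0,"roll":0},{"grip":0.4,"x":0.41,"y":1.13,"z":0,"roll":0},{"grip":0.4,"x":0.55,"y":1.5,"z":0,"roll":0},{"grip":0.4,"x":0.68,"y":1.88,"z":0,"roll":0}]'
python3 chk.py c1
python3 -m creep '[{"grip":0.4,"x":0.14,"y":0.38,"z":0,"roll":0},{"grip":0.4,"x":0.27,"y":0.75,"z":0,"roll":0},{"grip":0.4,"x":0.41,"y":1.13,"z":0,"roll":0},{"grip":0.4,"x":0.55,"y":1.5,"z":0,"roll":0},{"grip":0.4,"x":0.68,"y":1.88,"z":0,"roll":0}]'
python3 chk.py c2
```

```text
time_s: 11.53
eef_pos: [563.9, -21.3, 63.1]
tool_rot: [-0.404, 0.581, 0.404, 0.58]
force: [-0.3, -1.3, -0.0]
finger_gap: 0.598
tool lane y -59.9 x 0.7 z 63.1 stub y -59.9 x -11.2 r 28.0 top 117.9 F [-0.3 -1.3 -0. ]
time_s: 12.0
eef_pos: [570.8, -2.5, 63.2]
tool_rot: [-0.404, 0.581, 0.404, 0.581]
force: [-0.8, -1.1, 0.0]
finger_gap: 0.602
tool lane y -39.9 x 0.7 z 63.2 stub y -39.9 x -11.4 r 28.0 top 117.8 F [-0.8 -1.1  0. ]
```

View pics/c2.png

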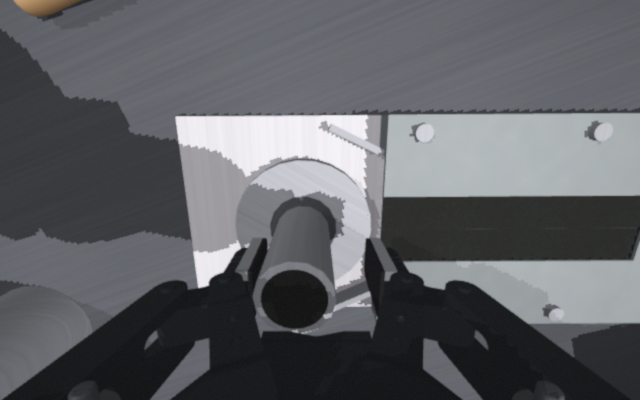

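The finger is against the stub at c2 (295,295). The foot is entering the guides and is still upright. I'll fix my stub measurement to use only that image patch, then go on.

```bash
sed -i 's/^m=.*/sel=np.zeros(d.shape,bool); sel[255:328,266:330]=1\nm=(d.ravel()>0)\&sel.ravel()\&(w[:,2]>80)\&(w[:,2]<115); p=w[m]/' chk.py
sed -i 's/snap("wrist",sys.argv\[1\]);/(len(sys.argv)>2) or snap("wrist",sys.argv[1]);/' chk.py
python3 chk.py c2 x
python3 -m creep '[{"grip":0.4,"x":0.14,"y":0.38,"z":0,"roll":0},{"grip":0.4,"x":0.27,"y":0.75,"z":0,"roll":0},{"grip":0.4,"x":0.41,"y":1.13,"z":0,"roll":0},{"grip":0.4,"x":0.55,"y":1.5,"z":0,"roll":0},{"grip":0.4,"x":0.68,"y":1.88,"z":0,"roll":0}]'
python3 chk.py c3
```

```text
tool lane y -39.0 x 0.6 z 63.2 stub y -48.2 x 0.4 r 17.1 top 107.9 F [ 0.   0.6 -0.7]
time_s: 12.47
eef_pos: [577.6, 16.3, 63.1]
tool_rot: [-0.404, 0.581, 0.404, 0.581]
force: [-1.2, -1.2, 1.0]
finger_gap: 0.599
tool lane y -19.9 x 0.6 z 63.1 stub y -28.5 x 0.5 r 17.2 top 107.9 F [-1.2 -1.2  1. ]
```

Tracking works: the stub rim top reads 107.9 at apron level, and a drop should take it to about 98. I'll continue into the mouth.

```bash

python3 -m creep '[{"grip":0.4,"x":0.1,"y":0.28,"z":0,"roll":0},{"grip":0.4,"x":0.2,"y":0.56,"z":0,"roll":0},{"grip":0.4,"x":0.31,"y":0.85,"z":0,"roll":0},{"grip":0.4,"x":0.41,"y":1.13,"z":0,"roll":0},{"grip":0.4,"x":0.51,"y":1.41,"z":0,"roll":0}]'
python3 chk.py c4
python3 -m creep '[{"grip":0.4,"x":0.1,"y":0.28,"z":0,"roll":0},{"grip":0.4,"x":0.2,"y":0.56,"z":0,"roll":0},{"grip":0.4,"x":0.31,"y":0.85,"z":0,"roll":0},{"grip":0.4,"x":0.41,"y":1.13,"z":0,"roll":0},{"grip":0.4,"x":0.51,"y":1.41,"z":0,"roll":0}]'
python3 chk.py c5
```

```text
time_s: 12.93
eef_pos: [582.6, 30.3, 63.2]
tool_rot: [-0.404, 0.581, 0.404, 0.581]
force: [0.4, -0.6, -0.3]
finger_gap: 0.599
tool lane y -5.1 x 0.6 z 63.2 stub y -13.9 x 0.6 r 17.5 top 108.0 F [ 0.4 -0.6 -0.3]
time_s: 13.4
eef_pos: [587.5, 44.4, 63.1]
tool_rot: [-0.404, 0.581, 0.404, 0.58]
force: [-1.1, -1.0, 1.6]
finger_gap: 0.6
tool lane y 9.9 x 0.4 z 63.1 stub y 1.6 x 0.1 r 17.0 top 107.9 F [-1.1 -1.   1.6]
```

View pics/c5.png

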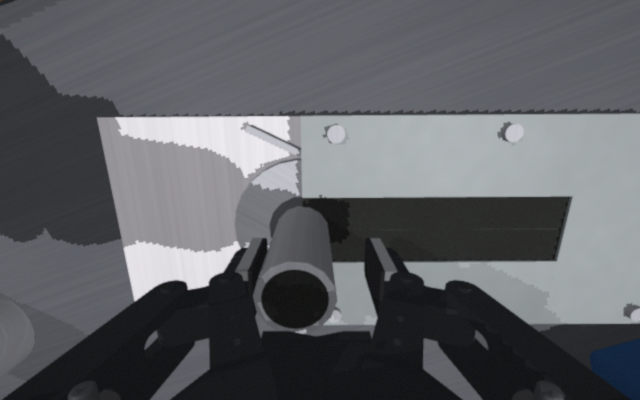

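The foot is half under the hood (c5: foot at (270,210), mouth at column 302), and the stub has entered the slot. I'll continue at the same pace to about 45 mm.

```bash

python3 -m creep '[{"grip":0.4,"x":0.1,"y":0.28,"z":0,"roll":0},{"grip":0.4,"x":0.2,"y":0.56,"z":0,"roll":0},{"grip":0.4,"x":0.31,"y":0.85,"z":0,"roll":0},{"grip":0.4,"x":0.41,"y":1.13,"z":0,"roll":0},{"grip":0.4,"x":0.51,"y":1.41,"z":0,"roll":0}]'
python3 chk.py c6
python3 -m creep '[{"grip":0.4,"x":0.1,"y":0.28,"z":0,"roll":0},{"grip":0.4,"x":0.2,"y":0.56,"z":0,"roll":0},{"grip":0.4,"x":0.31,"y":0.85,"z":0,"roll":0},{"grip":0.4,"x":0.41,"y":1.13,"z":0,"roll":0},{"grip":0.4,"x":0.51,"y":1.41,"z":0,"roll":0}]'
python3 chk.py c7
python3 -m creep '[{"grip":0.4,"x":0.07,"y":0.19,"z":0,"roll":0},{"grip":0.4,"x":0.14,"y":0.38,"z":0,"roll":0},{"grip":0.4,"x":0.2,"y":0.56,"z":0,"roll":0},{"grip":0.4,"x":0.27,"y":0.75,"z":0,"roll":0},{"grip":0.4,"x":0.34,"y":0.94,"z":0,"roll":0}]'
python3 chk.py c8
```

```text
time_s: 13.87
eef_pos: [592.8, 58.5, 63.1]
tool_rot: [-0.404, 0.581, 0.404, 0.581]
force: [-0.3, -1.3, -0.7]
finger_gap: 0.599
tool lane y 25.0 x 0.5 z 63.1 stub y 16.6 x 0.1 r 17.2 top 107.9 F [-0.3 -1.3 -0.7]
time_s: 14.33
eef_pos: [597.8, 72.7, 63.0]
tool_rot: [-0.404, 0.581, 0.404, 0.581]
force: [-0.4, -1.9, -0.5]
finger_gap: 0.599
tool lane y 40.0 x 0.4 z 63.0 stub y 31.8 x 0.3 r 17.2 top 107.8 F [-0.4 -1.9 -0.5]
time_s: 14.8
eef_pos: [601.2, 81.9, 63.1]
tool_rot: [-0.404, 0.581, 0.404, 0.581]
force: [-0.7, -0.6, -0.1]
finger_gap: 0.6
tool lane y 49.8 x 0.4 z 63.1 stub y 41.5 x 0.0 r 17.0 top 107.8 F [-0.7 -0.6 -0.1]
```

Now 5 mm calls, with a check after each one.

```bash

python3 -m creep '[{"grip":0.4,"x":0.03,"y":0.09,"z":0,"roll":0},{"grip":0.4,"x":0.07,"y":0.19,"z":0,"roll":0},{"grip":0.4,"x":0.1,"y":0.28,"z":0,"roll":0},{"grip":0.4,"x":0.14,"y":0.38,"z":0,"roll":0},{"grip":0.4,"x":0.17,"y":0.47,"z":0,"roll":0}]'|grep force
python3 chk.py c9
python3 -m creep '[{"grip":0.4,"x":0.03,"y":0.09,"z":0,"roll":0},{"grip":0.4,"x":0.07,"y":0.19,"z":0,"roll":0},{"grip":0.4,"x":0.1,"y":0.28,"z":0,"roll":0},{"grip":0.4,"x":0.14,"y":0.38,"z":0,"roll":0},{"grip":0.4,"x":0.17,"y":0.47,"z":0,"roll":0}]'|grep force
python3 chk.py c10
```

```text
force: [-0.1, -1.0, -1.3]
tool lane y 54.8 x 0.5 z 63.1 stub y 46.1 x 0.2 r 17.3 top 107.7 F [-0.1 -1.  -1.3]
force: [-0.3, -0.9, -0.3]
tool lane y 59.8 x 0.5 z 63.2 stub y 50.9 x 0.0 r 17.2 top 107.7 F [-0.3 -0.9 -0.3]
```

```bash

python3 -m creep '[{"grip":0.4,"x":0.03,"y":0.09,"z":0,"roll":0},{"grip":0.4,"x":0.07,"y":0.19,"z":0,"roll":0},{"grip":0.4,"x":0.1,"y":0.28,"z":0,"roll":0},{"grip":0.4,"x":0.14,"y":0.38,"z":0,"roll":0},{"grip":0.4,"x":0.17,"y":0.47,"z":0,"roll":0}]'|grep force
python3 chk.py c11
```

```text
force: [-0.3, -1.1, -0.5]
tool lane y 64.9 x 0.5 z 63.3 stub y 56.2 x 0.4 r 17.2 top 107.7 F [-0.3 -1.1 -0.5]
```

```bash

python3 -m creep '[{"grip":0.4,"x":0.03,"y":0.09,"z":0,"roll":0},{"grip":0.4,"x":0.07,"y":0.19,"z":0,"roll":0},{"grip":0.4,"x":0.1,"y":0.28,"z":0,"roll":0},{"grip":0.4,"x":0.14,"y":0.38,"z":0,"roll":0},{"grip":0.4,"x":0.17,"y":0.47,"z":0,"roll":0}]'|grep force
python3 chk.py c12
```

```text
force: [-1.2, -1.2, 1.1]
tool lane y 69.9 x 0.6 z 63.4 stub y 62.1 x 0.3 r 17.2 top 107.8 F [-1.2 -1.2  1.1]
```

```bash

python3 -m creep '[{"grip":0.4,"x":0.03,"y":0.09,"z":0,"roll":0},{"grip":0.4,"x":0.07,"y":0.19,"z":0,"roll":0},{"grip":0.4,"x":0.1,"y":0.28,"z":0,"roll":0},{"grip":0.4,"x":0.14,"y":0.38,"z":0,"roll":0},{"grip":0.4,"x":0.17,"y":0.47,"z":0,"roll":0}]'|grep force
python3 chk.py c13
```

```text
force: [-0.3, -0.5, 0.5]
tool lane y 75.0 x 0.4 z 63.1 stub y 69.7 x 0.2 r 17.1 top 108.4 F [-0.3 -0.5  0.5]
```

```bash

python3 -m creep '[{"grip":0.4,"x":0.03,"y":0.09,"z":0,"roll":0},{"grip":0.4,"x":0.07,"y":0.19,"z":0,"roll":0},{"grip":0.4,"x":0.1,"y":0.28,"z":0,"roll":0},{"grip":0.4,"x":0.14,"y":0.38,"z":0,"roll":0},{"grip":0.4,"x":0.17,"y":0.47,"z":0,"roll":0}]'|grep force
python3 chk.py c14
```

```text
force: [0.0, -1.1, 0.1]
tool lane y 79.8 x 0.3 z 63.0 stub y 75.1 x 0.2 r 16.9 top 108.1 F [ 0.  -1.1  0.1]
```

The stub leans about 4 mm forward at the top, so the foot's front edge is dipping into the recess and the roof limits the tilt to about 0.04 rad. I expect the full drop at around 105–115 mm, so I'll continue.

```bash

python3 -m creep '[{"grip":0.4,"x":0.03,"y":0.09,"z":0,"roll":0},{"grip":0.4,"x":0.07,"y":0.19,"z":0,"roll":0},{"grip":0.4,"x":0.1,"y":0.28,"z":0,"roll":0},{"grip":0.4,"x":0.14,"y":0.38,"z":0,"roll":0},{"grip":0.4,"x":0.17,"y":0.47,"z":0,"roll":0}]'|grep force
python3 chk.py c15
```

```text
force: [-1.0, -0.7, -0.6]
tool lane y 84.8 x 0.3 z 63.1 stub y 80.4 x 0.5 r 17.1 top 107.7 F [-1.  -0.7 -0.6]
```

```bash

python3 -m creep '[{"grip":0.4,"x":0.03,"y":0.09,"z":0,"roll":0},{"grip":0.4,"x":0.07,"y":0.19,"z":0,"roll":0},{"grip":0.4,"x":0.1,"y":0.28,"z":0,"roll":0},{"grip":0.4,"x":0.14,"y":0.38,"z":0,"roll":0},{"grip":0.4,"x":0.17,"y":0.47,"z":0,"roll":0}]'|grep force
python3 chk.py c16
```

```text
force: [0.2, -1.7, 0.0]
tool lane y 89.8 x 0.4 z 63.2 stub y 86.2 x 0.4 r 16.9 top 107.1 F [ 0.2 -1.7  0. ]
```

```bash

python3 -m creep '[{"grip":0.4,"x":0.03,"y":0.09,"z":0,"roll":0},{"grip":0.4,"x":0.07,"y":0.19,"z":0,"roll":0},{"grip":0.4,"x":0.1,"y":0.28,"z":0,"roll":0},{"grip":0.4,"x":0.14,"y":0.38,"z":0,"roll":0},{"grip":0.4,"x":0.17,"y":0.47,"z":0,"roll":0}]'|grep force
python3 chk.py c17
```

```text
force: [0.1, -0.6, -0.5]
tool lane y 94.8 x 0.4 z 63.2 stub y 91.5 x 0.6 r 17.0 top 106.3 F [ 0.1 -0.6 -0.5]
```

```bash

python3 -m creep '[{"grip":0.4,"x":0.03,"y":0.09,"z":0,"roll":0},{"grip":0.4,"x":0.07,"y":0.19,"z":0,"roll":0},{"grip":0.4,"x":0.1,"y":0.28,"z":0,"roll":0},{"grip":0.4,"x":0.14,"y":0.38,"z":0,"roll":0},{"grip":0.4,"x":0.17,"y":0.47,"z":0,"roll":0}]'|grep force
python3 chk.py c18
```

```text
force: [-0.7, -0.4, -0.2]
tool lane y 100.0 x 0.5 z 63.3 stub y 96.8 x 0.9 r 17.1 top 105.4 F [-0.7 -0.4 -0.2]
```

```bash

python3 -m creep '[{"grip":0.4,"x":0.03,"y":0.09,"z":0,"roll":0},{"grip":0.4,"x":0.07,"y":0.19,"z":0,"roll":0},{"grip":0.4,"x":0.1,"y":0.28,"z":0,"roll":0},{"grip":0.4,"x":0.14,"y":0.38,"z":0,"roll":0},{"grip":0.4,"x":0.17,"y":0.47,"z":0,"roll":0}]'|grep force
python3 chk.py c19
```

```text
force: [-0.6, -0.3, -0.8]
tool lane y 104.8 x 0.4 z 63.1 stub y 101.2 x 0.8 r 17.0 top 104.8 F [-0.6 -0.3 -0.8]
```

```bash

python3 -m creep '[{"grip":0.4,"x":0.03,"y":0.09,"z":0,"roll":0},{"grip":0.4,"x":0.07,"y":0.19,"z":0,"roll":0},{"grip":0.4,"x":0.1,"y":0.28,"z":0,"roll":0},{"grip":0.4,"x":0.14,"y":0.38,"z":0,"roll":0},{"grip":0.4,"x":0.17,"y":0.47,"z":0,"roll":0}]'|grep force
python3 chk.py c20
```

```text
force: [0.1, -0.5, -0.3]
tool lane y 109.8 x 0.3 z 63.1 stub y 105.5 x 0.8 r 17.1 top 104.3 F [ 0.1 -0.5 -0.3]
```

```bash

python3 -m creep '[{"grip":0.4,"x":0.03,"y":0.09,"z":0,"roll":0},{"grip":0.4,"x":0.07,"y":0.19,"z":0,"roll":0},{"grip":0.4,"x":0.1,"y":0.28,"z":0,"roll":0},{"grip":0.4,"x":0.1,"y":0.28,"z":0,"roll":0},{"grip":0.4,"x":0.1,"y":0.28,"z":0,"roll":0}]'|grep force
python3 chk.py c21
```

```text
force: [-0.2, -0.1, -0.3]
tool lane y 112.9 x 0.4 z 63.2 stub y 108.7 x 1.0 r 17.3 top 104.0 F [-0.2 -0.1 -0.3]
```

```bash

python3 -m creep '[{"grip":0.4,"x":0.03,"y":0.09,"z":0,"roll":0},{"grip":0.4,"x":0.07,"y":0.19,"z":0,"roll":0},{"grip":0.4,"x":0.1,"y":0.28,"z":0,"roll":0},{"grip":0.4,"x":0.1,"y":0.28,"z":0,"roll":0},{"grip":0.4,"x":0.1,"y":0.28,"z":0,"roll":0}]'|grep force
python3 chk.py c22
```

```text
force: [-1.1, -0.6, 0.0]
tool lane y 115.8 x 0.3 z 63.2 stub y 111.6 x 0.9 r 17.4 top 103.8 F [-1.1 -0.6  0. ]
```

```bash

python3 -m creep '[{"grip":0.4,"x":0.03,"y":0.09,"z":0,"roll":0},{"grip":0.4,"x":0.07,"y":0.19,"z":0,"roll":0},{"grip":0.4,"x":0.1,"y":0.28,"z":0,"roll":0},{"grip":0.4,"x":0.1,"y":0.28,"z":0,"roll":0},{"grip":0.4,"x":0.1,"y":0.28,"z":0,"roll":0}]'|grep force
python3 chk.py c23
```

```text
force: [-0.1, -0.5, 0.0]
tool lane y 118.8 x 0.3 z 63.2 stub y 114.1 x 0.8 r 17.1 top 103.5 F [-0.1 -0.5  0. ]
```

```bash

python3 -m creep '[{"grip":0.4,"x":0.03,"y":0.09,"z":0,"roll":0},{"grip":0.4,"x":0.07,"y":0.19,"z":0,"roll":0},{"grip":0.4,"x":0.1,"y":0.28,"z":0,"roll":0},{"grip":0.4,"x":0.1,"y":0.28,"z":0,"roll":0},{"grip":0.4,"x":0.1,"y":0.28,"z":0,"roll":0}]'
python3 chk.py c24
```

```text
time_s: 22.27
eef_pos: [625.7, 149.5, 63.2]
tool_rot: [-0.404, 0.58, 0.404, 0.581]
force: [0.4, 0.2, -0.7]
finger_gap: 0.598
tool lane y 121.8 x 0.3 z 63.2 stub y 116.9 x 0.9 r 17.2 top 103.3 F [ 0.4  0.2 -0.7]
```

```bash

python3 -m creep '[{"grip":0.4,"x":0.03,"y":0.09,"z":0,"roll":0},{"grip":0.4,"x":0.07,"y":0.19,"z":0,"roll":0},{"grip":0.4,"x":0.1,"y":0.28,"z":0,"roll":0},{"grip":0.4,"x":0.1,"y":0.28,"z":0,"roll":0},{"grip":0.4,"x":0.1,"y":0.28,"z":0,"roll":0}]'|grep force
python3 chk.py c25
```

```text
force: [-0.5, -0.5, -0.6]
tool lane y 124.7 x 0.3 z 63.2 stub y 119.5 x 0.7 r 17.4 top 103.1 F [-0.5 -0.5 -0.6]
```

```bash

python3 -m creep '[{"grip":0.4,"x":0.03,"y":0.09,"z":0,"roll":0},{"grip":0.4,"x":0.07,"y":0.19,"z":0,"roll":0},{"grip":0.4,"x":0.1,"y":0.28,"z":0,"roll":0},{"grip":0.4,"x":0.1,"y":0.28,"z":0,"roll":0},{"grip":0.4,"x":0.1,"y":0.28,"z":0,"roll":0}]'|grep force
python3 chk.py c26
```

```text
force: [0.2, -0.3, -0.3]
tool lane y 127.9 x 0.3 z 63.2 stub y 119.4 x 0.7 r 17.1 top 98.0 F [ 0.2 -0.3 -0.3]
```

```bash

python3 -m creep '[{"grip":0.4,"x":0.03,"y":0.09,"z":0,"roll":0},{"grip":0.4,"x":0.07,"y":0.19,"z":0,"roll":0},{"grip":0.4,"x":0.1,"y":0.28,"z":0,"roll":0},{"grip":0.4,"x":0.1,"y":0.28,"z":0,"roll":0},{"grip":0.4,"x":0.1,"y":0.28,"z":0,"roll":0}]'|grep force
python3 chk.py c27
```

```text
force: [-2.7, -6.1, 3.0]
tool lane y 128.5 x 0.4 z 63.5 stub y 120.3 x 1.0 r 17.1 top 98.2 F [-2.7 -6.1  3. ]
```

View pics/c27.png

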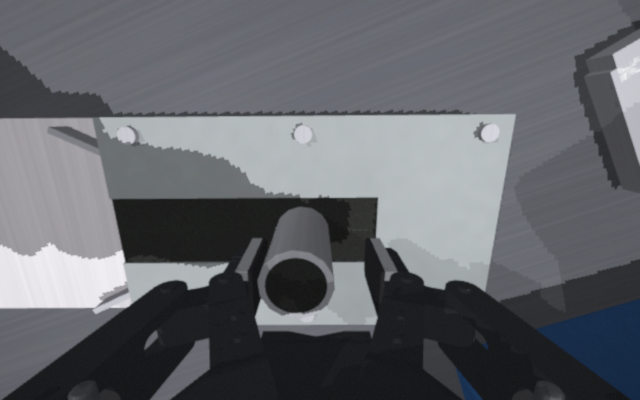

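The foot has dropped: the stub top went from 107.9 to 98.0, and the push then met the recess wall with about 7 N. I'll back the finger off by 6 mm, which should centre the jaws, then lift clear.

```bash

python3 -m creep '[{"grip":0.4,"x":-0.1,"y":-0.28,"z":0,"roll":0},{"grip":0.4,"x":-0.2,"y":-0.6,"z":0,"roll":0},{"grip":0.4,"x":-0.34,"y":-0.94,"z":0,"roll":0},{"grip":0.35,"x":-0.34,"y":-0.94,"z":0,"roll":0},{"grip":0.3,"x":-0.34,"y":-0.94,"z":0,"roll":0}]'
python3 -m creep '[{"grip":0.3,"x":0,"y":0,"z":1,"roll":0},{"grip":0.3,"x":0,"y":0,"z":3,"roll":0},{"grip":0.3,"x":0,"y":0,"z":6,"roll":0},{"grip":0.3,"x":0,"y":0,"z":9,"roll":0},{"grip":0.3,"x":0,"y":0,"z":12,"roll":0}]'
python3 -m creep '[{"grip":0.3,"x":-2.5,"y":-3,"z":0,"roll":0},{"grip":0.3,"x":-5,"y":-6,"z":0,"roll":0},{"grip":0.3,"x":-7.5,"y":-9,"z":0,"roll":0},{"grip":0.3,"x":-7.5,"y":-9,"z":0,"roll":0},{"grip":0.3,"x":-7.5,"y":-9,"z":0,"roll":0}]'
python3 - <<'E'
from h import *
snap("scene","sF"); snap("side","dF"); crop("sF","sFc",300,130,500,280,4); crop("dF","dFc",220,120,400,250,4)
for n in("sF","dF"):
  im,d,W,K,P=load(n); w=W.reshape(-1,3); k=d.ravel()>0
  L=np.array([.342,.94]);N=np.array([.94,-.342]); q=w[:,:2]-[583.8,35.2]; a=q@L;b=q@N
  m=k&(abs(a-120)<40)&(abs(b)<30)&(w[:,2]>45)&(w[:,2]<110)
  p=w[m]; t=p[:,2]>np.percentile(p[:,2],98)-5
  print(n,"top",np.percentile(p[:,2],98))
  from scipy.optimize import least_squares
  for z0,z1 in((45,65),(65,85),(80,100)):
    s=m&(w[:,2]>z0)&(w[:,2]<z1); pp=np.c_[a[s],b[s]]; f=least_squares(lambda c:np.hypot(*(pp-c).T)-17,[120,0],loss="soft_l1",f_scale=1.5); print(z0,f.x.round(1),s.sum())
  m=k&(abs(w[:,0]-380)<56)&(abs(w[:,1]-270)<72)&(w[:,2]>25)&(w[:,2]<45)&(abs(w[:,1]-267)<22)
  print(cv2.minAreaRect(w[m][:,:2].astype(np.float32)),np.median(w[m][:,2]))
print(read_state()["eef_pos"],read_state()["time_s"])
E
```

```text
time_s: 24.13
eef_pos: [625.3, 148.4, 63.2]
tool_rot: [-0.403, 0.58, 0.404, 0.581]
force: [0.0, 0.2, 0.3]
finger_gap: 0.703
time_s: 24.55
eef_pos: [625.1, 148.7, 185.1]
tool_rot: [-0.404, 0.58, 0.404, 0.581]
force: [0.8, 1.0, 1.1]
finger_gap: 0.703
time_s: 24.97
eef_pos: [549.0, 57.2, 184.2]
tool_rot: [-0.403, 0.581, 0.403, 0.581]
force: [1.0, 0.7, 0.1]
finger_gap: 0.7
sF top 99.08256100081614
45 [118.5  -0. ] 86
65 [118.9   0.3] 84
80 [118.7   0.5] 156
((378.8543701171875, 265.7125244140625), (107.24449920654297, 32.18429183959961), 0.9300950169563293) 34.687297788093986
dF top 98.61227170583223
45 [118.    2.7] 38
65 [118.8   3.8] 41
80 [119.5   4.1] 70
((381.6752624511719, 264.2381591796875), (99.80304718017578, 39.062034606933594), 2.7027270793914795) 32.534833024986085
[551.30539048  58.73839337 184.3305452 ] 25.0667
```

View pics/sFc.png

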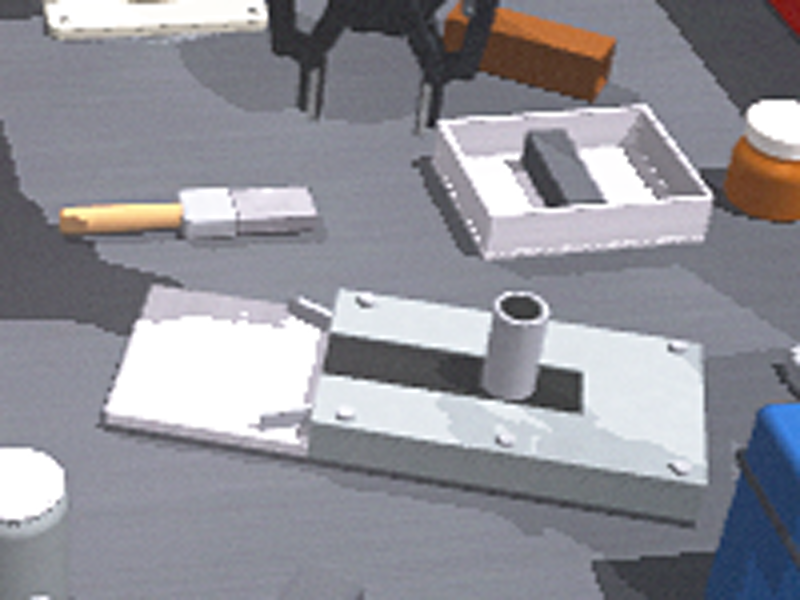

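View pics/dFc.png

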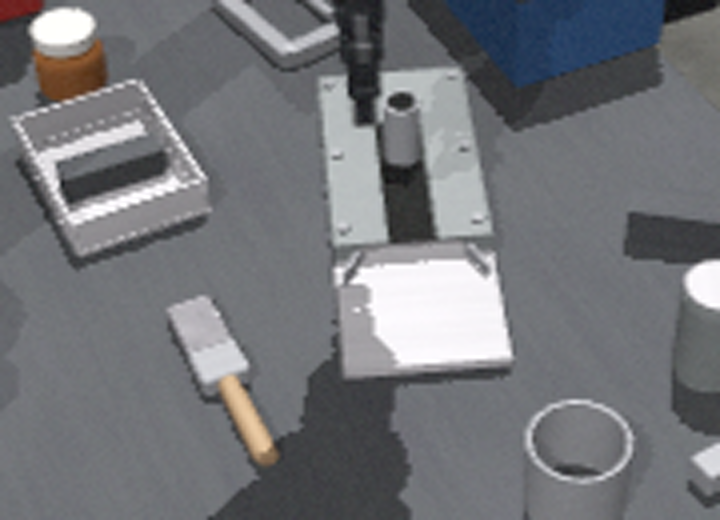

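The flange stands upright and seated in the slot (sFc (517,345)), its top about 10 mm lower than before. The offcut is flat in the tray, the neighbours in view are unmoved and the gripper is clear.

```bash
python3 -c "
from rig import *
finish_job()"
```

```text
the job is handed in; nothing more can be done
```

The job is done and handed in after about 25 s of robot time; no verdict is reported. I moved the offcut from the apron to the scrap tray. I then stood the flange upright on the apron and pushed it under the hood by its stub until the foot dropped into the recess.

**Flange:** The stub's top fell from 107.9 to 98.0 mm, a drop of 9.9 mm. The push then met the recess's far wall with about 7 N. The axis is about 119 mm past the mouth. It looks upright, with a lean of at most about 0.04 rad in the noisier side view.

**Offcut:** It lies flat near the tray's middle, its top at about 34 mm, which puts its centre at about 19 mm high.

**Bystanders:** Those in the final pictures look unmoved; I did not measure each one.

**Disagreement:** The two cameras differ on the flange's sideways offset from the lane's middle: 0–0.5 mm from the scene camera and 3–4 mm from the side camera. Both are within the 12 mm allowed. During the push the stub leaned up to about 0.04 rad while the foot straddled the recess edge, then straightened when it dropped.

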